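Grease the microtome carriage

ROBOT

A 6-joint arm with a two-finger parallel gripper is mounted at the origin on the work surface. World frame = base frame: x ahead of the robot, y to its left, z up, the work surface at z = 0. Lengths are in mm, angles in rad, forces in N, time in s.
With the tool pointing down it reaches from about 300 to 775 mm from the base axis. Payload 14.6 kg.
Tool frame: the origin (TCP) lies between the finger pads; the fingertips stand 25 mm ahead of it and the grasp point (between the pads) lies 6 mm ahead of it; z points along the fingers, y is the line along which they close (so a half turn about z gives the same grasp; the last joint's range is limited). The gripper opens to 94 mm and grips with 3 to 60 N. Pads are 16 mm wide; open, the fingers measure 119 mm over their backs; the gripper's body (75 mm by 177 mm) begins 78 mm behind the grasp point.
Start: joints at [-1.311, 0.3, 1.521, -0, 1.321, -0.067], TCP at [176.551, -520.883, 230.446] pointing down, gripper open.
Joint ranges: [-3.03, 3.03], [-0.79, 2.21], [0.23, 2.52], [-1.04, 4.18], [0, 3.07], [-2.55, 2.55]. Speed limits (rad/s): [2.22, 2.22, 2.57, 3.14, 3.14, 3.14].

INTERFACE

Orientations are given as [roll, pitch, yaw] about the fixed x, y, z axes, in that order (R = Rz(yaw) Ry(pitch) Rx(roll)).
In Python, from cell import manip gives the robot as it stands. The module is installed in compiled form; this text tells all that it offers.
- The arm moves only by the tool step_arm, never from a script. Its argument "series" is one flat list of numbers, 5 for each row, row after row: the shift along the world's x, y, z in mm, then the turn about the world's z in rad, then the closure, from 0 (fully open) to 1 (shut). In form: [dx, dy, dz, spin, jaw, dx, dy, dz, spin, jaw, ...]. A call has 1 to 20 rows; each row shifts and turns the commanded pose from where the row before left it; what a row does not reach is not made up. A row lasts 1/8 s, in which the tool goes at most 62.5 mm and 10.7 degrees, less where a joint would pass 70% of its speed; a pose out of reach is approached as far as the arm can. A call is refused whole if a number of a shift passes 62.5 or a number of a turn 0.188, either way. A call with a gripper value outside its range is refused whole. The fingers move at their own pace and stop on an object; "squeeze" is the grip in N (left out, the last holds). Time passes only in rows, so rows that do not move let the fingers close. It gives the time, the measured TCP pose, the force, the opening and the grip force at its end, in the units of the state.
- manip.read_state(): the state, without advancing time (a new reading comes with each control period).
- manip.camera(name): name is "scene" or "top" or "wrist"; returns (picture, depth): 400x640x3 uint8, blue, green, red; 400x640 float32, mm along the optical axis (not along the pixel's ray), 0 where there is no reading.
- manip.camera_info(name): a dict with "fovy" (degrees; the focal length in pixels is half the picture's height over the tangent of half this angle, whatever the lens; pixels are square), "cx", "cy" (the principal point, pixels), "eye" and "orientation" of the camera in the world. Camera axes: x right, y down, z forward; pixel columns grow to the right and rows downward; lengths in mm; the calibration is good to about 2 mm. The wrist camera is an equidistant fisheye: a pixel r from the principal point sees the ray r / f radians off the axis. A picture is of the moment at which its call begins: read the wrist's pose just before it. camera_info takes no time and is no camera call; for the wrist camera it gives the pose at the moment of the call.
- manip.sign_off(): hands the job in; it is judged then, once.
The state is a dict: "clock": time; "joints": joint angles; "qd": joint speeds; "effort": joint torques, N m; "eef_pos": TCP position; "eef_rot": TCP orientation; "wrist_force": force on the tool from outside, world axes, zero at the start; "moment": the same for the moment, N m; "finger_gap": finger opening in mm; "finger_force": force on a finger pad.
Only numpy, scipy, OpenCV 4.12 (cv2) and the standard library are available. Lean on these libraries where they do the work, as an engineer would, in place of code of your own. Each camera call takes 0.05 s, during which the arm holds its last target. There are 200 camera calls.

TASK

Twist the spring-return bar knob on the microtome carriage clockwise to its stop and let it spring back, to bleed the grease line. Then lift the grease cartridge from its tray, press its coupler squarely onto the carriage's tilted nipple until it snaps over, and push on until it is fully home. Finish while still gripping the cartridge and holding it fully home against the nipple's spring, and do not knock over the brown bottle or the glass jar.

Things in the scene. Friction and masses are not known exactly. Their poses are not given: they have to be found in the camera images.
- carriage: Microtome feed carriage, fixed: white block 110 x 270 mm, top 45 mm above the bench, on a steel foot 130 x 290 x 12 mm; a 12 mm high pad lies mid-top. Origin: centre of the underside; x across the block away from the robot, y along it, z up. The bar knob is 85 mm to its +y end, the tilted nipple on a round white boss 85 mm to its -y end.
- knob_grip (a point): Grip point of the black bar knob, on its vertical axis, 78 mm above the bench and 11 mm below the bar's top. The bar is 42 mm long, 14 mm thick and 32 mm high, on a disc of 44 mm diameter; at rest it lies along the carriage's x axis. The point's axes turn with the knob (x along the bar, z up).
- knob (a joint): Angle of the knob in rad: 0 at rest, grows to 1.2 at its stop when turned clockwise as seen from above. A spring (about 0.02 N m at rest, 0.12 N m at the stop) returns it to 0 when let go.
- nipple_seat (a point): Centre of the flat steel shoulder (32 mm dia.) at the nipple's foot, 78 mm above the bench. Its z is the nipple's axis, leaning 0.45 rad (26 deg) from vertical towards the carriage's -x (robot) side. A stem of 13 mm dia. rises 21 mm along z. Two spring balls stand out of its sides 12.5 mm up: the coupler's lip passes them from 14 to 4 mm before home, first resisting with 3 to 5 N, then pulled on (the snap).
- plunger (a joint): Brass spring plunger, 8 mm dia., sticking out of the nipple's stem to 32 mm above the shoulder: how far it is pushed in along the axis, in m. 0 free, 0.008 when the coupler is fully home on the shoulder. Its spring pushes back with about 3 N at first touch and 9 N at 0.008.
- cartridge: Grease cartridge, 104 mm long, 0.14 to 0.28 kg, upright on its open mouth in the tray. Origin: centre of the mouth's rim, z to the tail. Round steel coupler 30 mm dia. up to 30 mm, square white body 32 x 32 mm from 30 to 96 mm (flats face its x and y; grip 60 to 80 mm up), cap above. Mouth 17 mm wide, rounded lip. Home: origin on nipple_seat, z axes in line, any turn about z.
- tray: Steel tray 130 x 100 mm, fixed, floor 5 mm thick, rim 16 mm high, with the upright cartridge and a small black dust cap (22 mm diameter, 16 mm high) on its floor. Origin: centre of the underside.
- reagent: Brown reagent bottle, 62 mm diameter, 150 mm tall, loose, behind the carriage. Origin: centre of its underside, z up.
- stain_jar: Clear glass jar with a lid, 68 mm diameter, 75 mm tall, loose, on the other side of the carriage from the tray. Origin: centre of its underside, z up.
- cartridge_ceiling (a point): Flat ceiling of the cartridge's bore, on its axis, 24 mm from the rim: it pushes the plunger. Behind the 6 mm high lip the bore is 23 mm wide, up to this point.

How it is judged (in metres and radians):
On the way, in this order (a step that is already met when the one before it is completed fails the run):
1. the knob is turned to its stop (value of joint knob above 1.1 rad), for 0.1 s.
2. the knob is let go and has sprung back (value of joint knob below 0.12 rad and contact force between the fingers and carriage below 0.3 N), for 0.2 s.
3. the cartridge is snapped onto the nipple, square and home (z of cartridge in the frame of nipple_seat below 0.003 m and distance between cartridge and nipple_seat below 0.0045 m and angle between the z axis of cartridge and the z axis of nipple_seat, either way round below 0.12 rad and value of joint plunger above 0.005 m), for 0.2 s.
At the end, for the whole second after the job is handed in: Knob back within 0.12 rad of rest. The gripper holds the cartridge still, its rim within 3 mm of the nipple shoulder along the axis (4.5 mm in all), axis within 0.12 rad of the nipple's, plunger pushed in over 5 mm; bottle and jar upright (within 0.3 rad) (all of step 3 and value of joint plunger below 0.0095 m and value of joint knob below 0.12 rad and contact force between the fingers and cartridge above 3 N and linear speed of cartridge below 0.02 m/s and angle between each of reagent, stain_jar's own z axis and vertical below 0.3 rad); the arm keeps its last pose, push and grip.
It fails at once if the brown bottle or the glass jar is knocked over (angle between any of reagent, stain_jar's own z axis and vertical above 0.6 rad).
It also fails if it takes over 67 s, if anything falls off the work surface, if the arm or the gripper's body presses on something with over 40 N, if the wrist force passes 120 N, or if a joint passes its speed limit or range.

## Working session

There is one attempt and no reset: what is moved stays moved. The work goes in short steps, Python scripts to look and compute and a tool call to move; the robot and the scene stay as the last step left them, time stands still between calls to the robot, and variables do not carry over. Pictures are saved under pics/ and viewed, at most 14 in all, crops included, and the job is handed in when it is done.

Besides the shell and the picture viewer there is one more tool, called after ">>>" as a command line: name --argument value ..., lists and objects as JSON in quotes. step_arm: Moves the arm, as the interface text tells. Its arguments: {"type":"object","properties":{"series":{"type":"array"},"squeeze":{"type":"number"}},"required":["series"]}

```bash
mkdir -p pics; cat > h.py <<'E'
import numpy as np, cv2
from cell import manip
from scipy.spatial.transform import Rotation as R
def grab(n,f):
    i=manip.camera_info(n); p,d=manip.camera(n); cv2.imwrite(f'pics/{f}.png',p); np.savez(f'{f}.npz',p=p,d=d,i=np.array(i,dtype=object)); return p,d,i
def load(f):
    z=np.load(f'{f}.npz',allow_pickle=True); return z['p'],z['d'],z['i'].item()
def rot(o):
    o=np.array(o,float); return R.from_euler('xyz',o).as_matrix() if o.size==3 else (o if o.size==9 else R.from_quat(o).as_matrix())
def ray(i,u,v):
    f=200/np.tan(np.radians(i['fovy'])/2); return np.array([(u-i['cx'])/f,(v-i['cy'])/f,1.])
def world(i,d,u,v): return np.array(i['eye'])+rot(i['orientation'])@(ray(i,u,v)*d[int(v),int(u)])
def atz(i,u,v,z):
    r=rot(i['orientation'])@ray(i,u,v); e=np.array(i['eye']); return e+r*(z-e[2])/r[2]
def pc(i,d):
    v,u=np.mgrid[:400,:640]; f=200/np.tan(np.radians(i['fovy'])/2)
    P=np.stack([(u-i['cx'])/f*d,(v-i['cy'])/f*d,d],-1); return P@rot(i['orientation']).T+np.array(i['eye'])
E
python3 - <<'E'
from h import *
for n in('top','scene'):
    p,d,i=grab(n,n+'0'); print(n,i)
print(manip.read_state())
a=cv2.imread('pics/top0.png');b=cv2.imread('pics/scene0.png')
E
```

```text
top {'fovy': 45.100642404715984, 'cx': 318.90909315815486, 'cy': 197.03692791881292, 'eye': array([ 434.40282517,    4.65360112, 1245.27226269]), 'orientation': array([-2.9948144 , -0.02113366, -1.5809176 ])}
scene {'fovy': 44.42605460834018, 'cx': 314.8454722999503, 'cy': 198.80887647848456, 'eye': array([1361.1589232 ,  640.73390571,  976.32856081]), 'orientation': array([-2.31333368e+00,  1.42545794e-03,  2.30423268e+00])}
{'clock': 0.1, 'joints': array([-1.31058802e+00,  3.00395131e-01,  1.52155163e+00,  3.10351204e-06,
        1.32071995e+00, -6.65784086e-02]), 'qd': array([-0.00067719, -0.00025288, -0.00206348,  0.00079973,  0.00021728,
       -0.00017559]), 'effort': array([ 7.13068366e-04, -5.32645297e+01, -3.53278971e+01,  7.09955301e-02,
        2.35056173e-02, -5.92326342e-05]), 'eef_pos': array([ 176.50115321, -520.66926639,  229.94044998]), 'eef_rot': array([-3.14052117e+00, -7.44560330e-05,  3.26785903e-01]), 'wrist_force': array([-0.11788096, -0.15571925,  0.2426418 ]), 'moment': array([-0.02353314, -0.03630475, -0.0343064 ]), 'finger_force': 0.0, 'finger_gap': 93.83238283082763}
```

View pics/top0.png

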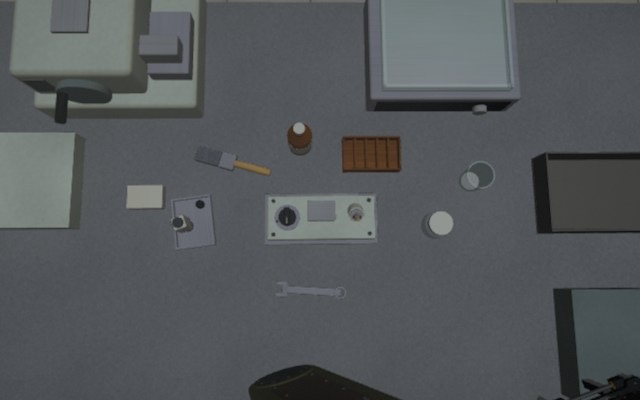

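View pics/scene0.png

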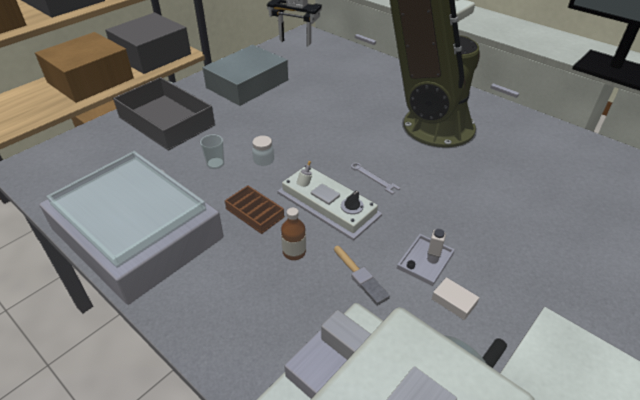

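```bash
python3 - <<'E'
from h import *
p,d,i=load('top0')
c=p[180:255,160:385]; cv2.imwrite('pics/c1.png',cv2.resize(c,None,fx=3.5,fy=3.5,interpolation=cv2.INTER_CUBIC))
P=pc(i,d); z=P[...,2]
def reg(u0,u1,v0,v1,lo,hi):
    m=np.zeros(z.shape,bool); m[v0:v1,u0:u1]=1; m&=(z>lo)&(z<hi)&(d>0); return P[m]
for n,a in dict(car=(255,390,185,250,38,50),pad=(300,342,190,230,53,62),knob=(270,305,200,232,82,95),nip=(340,372,198,228,75,120),cart=(160,200,205,240,95,120),tray=(165,220,190,255,8,22)).items():
    q=reg(*a).astype(np.float32)
    if len(q)<4: print(n,len(q));continue
    print(n,len(q),q.min(0).round(1),q.max(0).round(1),q.mean(0).round(1),cv2.minAreaRect(q[:,:2].copy()))
E
```

```text
car 3344 [ 504.8 -161.3   38. ] [615.6 108.2  50. ] [555.8 -29.9  45.3] ((560.555419921875, -26.56231689453125), (110.5624771118164, 269.5712585449219), 0.24435994029045105)
pad 519 [550.4 -59.7  53. ] [600.6   7.8  61.9] [575.7 -25.7  57.2] ((575.2915649414062, -25.9495849609375), (67.28207397460938, 50.23152542114258), 89.62521362304688)
knob 100 [539.9  53.3  83.7] [579.2  65.8  94. ] [559.5  59.3  89.3] ((559.5333251953125, 59.517723083496094), (12.41656494140625, 39.319602966308594), 89.87493133544922)
nip 149 [ 544.3 -126.4   75.1] [581.7 -92.5 111.5] [ 564.5 -110.1   85. ] ((565.679443359375, -110.48716735839844), (35.137901306152344, 31.011795043945312), 36.34373474121094)
cart 179 [527.  295.4  95.5] [563.  333.1 115.1] [543.4 312.4 105.2] ((544.2874755859375, 314.49432373046875), (32.37283706665039, 32.437217712402344), 19.764915466308594)
tray 658 [483.1 242.7   8. ] [623.8 357.5  22. ] [556.9 296.5  13.8] ((550.796142578125, 299.98345947265625), (138.62356567382812, 101.15234375), 7.115143299102783)
```

View pics/c1.png

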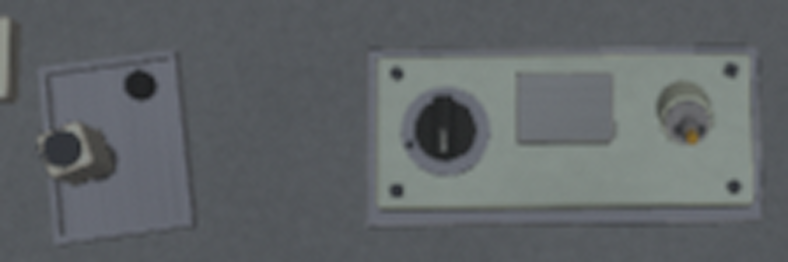

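>>> step_arm --series '[24, 36, 0, 0.176, 0, 24, 36, 0, 0.176, 0, 24, 36, 0, 0.176, 0, 24, 36, 0, 0.176, 0, 24, 36, 0, 0.176, 0, 24, 36, 0, 0.176, 0, 24, 36, 0, 0.176, 0, 24, 36, 0, 0.176, 0, 24, 36, 0, 0.176, 0, 24, 36, 0, 0.176, 0, 24, 36, 0, 0.176, 0, 24, 36, 0, 0.176, 0, 24, 36, 0, 0.176, 0, 24, 36, 0, 0.176, 0, 24, 36, 0, 0.176, 0, 24, 36, 0, 0.176, 0, 0, 0, 0, 0, 0, 0, 0, 0, 0, 0]' --squeeze 30

```text
clock: 2.35
eef_pos: [560.2, 54.8, 230.1]
eef_rot: [-3.141, -0.001, 3.141]
wrist_force: [-0.9, -0.1, -0.3]
finger_gap: 93.9
finger_force: 0.0
```

```bash
python3 - <<'E'
from h import *
s=manip.read_state(); print(s['eef_pos'],s['eef_rot'],s['joints'],s['clock'])
p,d,i=load('top0')
print('tip',atz(i,357.7,218.6,106.8),'boss',atz(i,355.1,209.4,70))
P=pc(i,d);q=P[120:160,285:318].reshape(-1,3);q=q[q[:,2]>60];print('bottle',q.min(0),q.max(0),np.median(q,0))
p,d,i=grab('wrist','w1'); print(i)
E
```

```text
[560.19513111  54.81221718 230.06619733] [-3.14140113e+00 -8.57844945e-04  3.14145264e+00] [ 3.25360889e-02  3.29393986e-01  1.48327054e+00 -1.68256801e-04
  1.32979177e+00 -1.53808007e+00] 2.35
tip [ 550.01799383 -112.86286809  106.8       ] boss [ 576.54708161 -110.74719282   70.        ]
bottle [434.40282517  -3.58494622  60.05405342] [ 788.35447219   56.62650269 1245.27226269] [748.3209468   25.65212759 106.48193752]
{'fovy': 65.70646984690485, 'cx': 315.06936408038337, 'cy': 198.6797552567818, 'eye': array([485.06798148,  55.46193721, 382.77191249]), 'orientation': array([ 2.88163388e+00, -5.42108436e-04,  1.57192238e+00])}
```

View pics/w1.png

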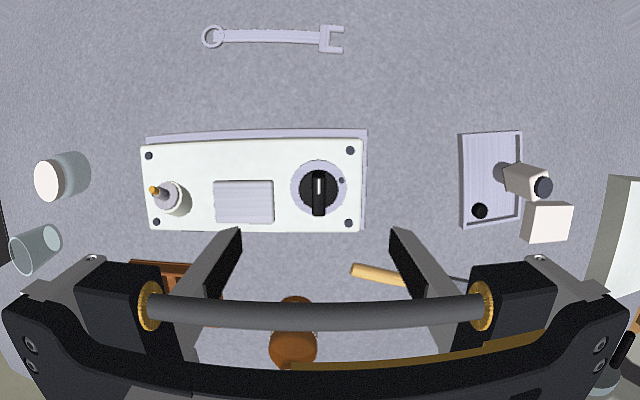

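```bash
cat >> h.py <<'E'
def wray(i,u,v):
    f=200/np.tan(np.radians(i['fovy'])/2); x,y=u-i['cx'],v-i['cy']; r=np.hypot(x,y); t=r/f
    return rot(i['orientation'])@np.array([x/r*np.sin(t),y/r*np.sin(t),np.cos(t)])
def watz(i,u,v,z):
    r=wray(i,u,v); e=np.array(i['eye']); return (e+r*(z-e[2])/r[2]).round(1)
E
python3 - <<'E'
from h import *
p,d,i=load('w1')
print('knob',watz(i,319,188,89),'tip',watz(i,152,190,106.8),'cart tail',watz(i,543,187,109))
c=p[100:240,120:380]; 
a=cv2.resize(p[150:240,130:240],None,fx=4,fy=4,interpolation=cv2.INTER_CUBIC);b=cv2.resize(p[140:230,270:380],None,fx=4,fy=4,interpolation=cv2.INTER_CUBIC)
cv2.imwrite('pics/c2.png',cv2.resize(np.hstack([a,b]),(800,327)))
E
```

```text
knob [552.4  59.5  89. ] tip [ 549.6 -108.9  106.8] cart tail [544.2 309.4 109. ]
```

View pics/c2.png

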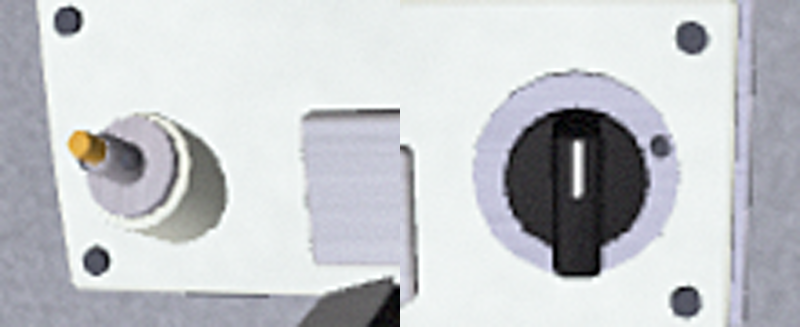

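```bash
python3 - <<'E'
from h import *
p,d,i=load('w1')
print('seat',watz(i,167.8,195,78),'tip',watz(i,152,189.8,106.8),'disc',watz(i,318.5,187.5,57))
E
```

```text
seat [ 562.1 -106.1   78. ] tip [ 549.4 -108.9  106.8] disc [559.2  59.4  57. ]
```

>>> step_arm --series '[0, 4, -50, 0, 0, 0, 0, -50, 0, 0, 0, 0, -25, 0, 0, 0, 0, -20, 0, 0, 0, 0, 0, 0, 1, 0, 0, 0, 0, 1, 0, 0, 0, 0, 1, 0, 0, 0, 0, 1]' --squeeze 30

```text
clock: 3.4
eef_pos: [560.8, 59.1, 86.1]
eef_rot: [3.142, 0.001, -3.141]
wrist_force: [0.6, 0.1, 0.3]
finger_gap: 57.4
finger_force: 0.0
```

>>> step_arm --series '[0, 0, 0, 0, 1, 0, 0, 0, 0, 1, 0, 0, 0, 0, 1, 0, 0, 0, 0, 1, 0, 0, 0, 0, 1, 0, 0, 0, 0, 1, 0, 0, 0, 0, 1]' --squeeze 30

```text
clock: 4.28
eef_pos: [560.6, 58.2, 85.5]
eef_rot: [-3.14, -0.0, -3.141]
wrist_force: [-0.3, -7.1, 0.4]
finger_gap: 13.5
finger_force: 30.0
```

>>> step_arm --series '[0, -1, 0, -0.14, 1, 0, 0, 0, -0.14, 1, 0, 0, 0, -0.14, 1, 0, 0, 0, -0.14, 1, 0, 0, 0, -0.14, 1, 0, 0, 0, -0.14, 1, 0, 0, 0, -0.14, 1, 0, 0, 0, -0.14, 1, 0, 0, 0, -0.1, 1, 0, 0, 0, 0, 1, 0, 0, 0, 0, 1, 0, 0, 0, 0, 1]'

```text
clock: 5.78
eef_pos: [561.5, 59.4, 85.5]
eef_rot: [3.138, -0.001, 1.924]
wrist_force: [7.4, 10.9, -5.8]
finger_gap: 13.8
finger_force: 30.2
```

>>> step_arm --series '[0, 0, 0, -0.03, 1, 0, 0, 0, 0, 1, 0, 0, 0, 0, 1]'

```text
clock: 6.15
eef_pos: [561.5, 59.4, 85.6]
eef_rot: [3.138, -0.001, 1.894]
wrist_force: [8.0, 8.9, -5.4]
finger_gap: 14.2
finger_force: 31.1
```

```bash
python3 - <<'E'
from h import *
s=manip.read_state(); print(s['eef_pos'],s['eef_rot'],s['moment'],s['wrist_force'])
E
```

```text
[561.50795304  59.39557495  85.56270091] [ 3.13834488e+00 -6.86149862e-04  1.89408991e+00] [ 1.79956913 -1.70981183  0.73397679] [ 7.98587116  8.92078431 -5.44950341]
```

>>> step_arm --series '[0, 0, 0, 0, 0, 0, 0, 0, 0, 0, 0, 0, 0, 0, 0, 0, 0, 0, 0, 0, 0, 0, 0, 0, 0, 0, 0, 0, 0, 0, 0, 0, 0, 0, 0, 0, 0, 0, 0, 0, 0, 0, 0, 0, 0, 0, 0, 0, 0, 0]'

```text
clock: 7.4
eef_pos: [560.5, 58.1, 85.4]
eef_rot: [-3.142, -0.0, 1.893]
wrist_force: [0.4, -0.1, -0.3]
finger_gap: 94.0
finger_force: 0.0
```

>>> step_arm --series '[0, 0, 50, 0, 0, 0, 0, 50, 0, 0, 0, 0, 45, 0, 0, 0, 0, 0, 0, 0]'

```text
clock: 7.9
eef_pos: [561.6, 58.2, 234.0]
eef_rot: [3.136, 0.002, 1.893]
wrist_force: [0.8, -0.1, -0.9]
finger_gap: 93.8
finger_force: 0.0
```

```bash
python3 - <<'E'
from h import *
s=manip.read_state(); print(s['eef_pos'],s['eef_rot'],s['joints'],s['clock'])
p,d,i=grab('wrist','w2'); print(i['eye'])
E
```

```text
[561.6104381   58.20800654 233.96128915] [3.13568719e+00 1.70422073e-03 1.89283727e+00] [ 3.84008695e-02  3.26492848e-01  1.47795549e+00  1.70369808e-05
  1.33099790e+00 -2.83649106e-01] 7.9
[536.71472467 129.98085353 386.48827997]
```

View pics/w2.png

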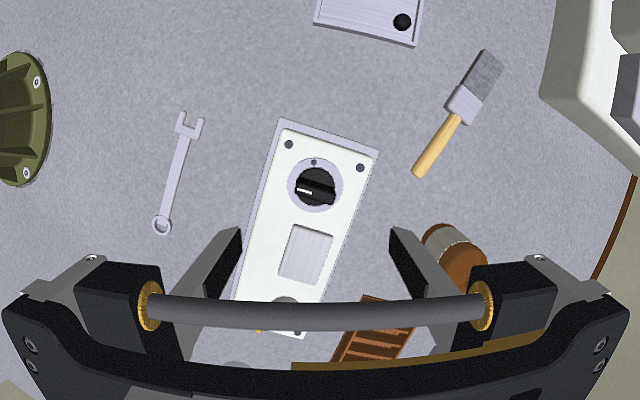

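>>> step_arm --series '[-3.5, 50, 4, 0, 0, -3.5, 50, 4, 0, 0, -3.5, 50, 4, 0, 0, -3.5, 50, 4, 0, 0, -3.5, 52, 4, 0, 0, 0, 0, 0, 0, 0, 0, 0, 0, 0, 0, 0, 0, 0, 0, 0]'

```text
clock: 8.95
eef_pos: [543.2, 309.0, 249.9]
eef_rot: [-3.141, 0.0, 1.891]
wrist_force: [0.5, -0.3, 0.5]
finger_gap: 94.2
finger_force: 0.0
```

```bash
python3 - <<'E'
from h import *
s=manip.read_state(); print(s['eef_pos'],s['eef_rot'],s['clock'])
p,d,i=grab('wrist','w3')
cv2.imwrite('pics/w3c.png',cv2.resize(p[120:300,220:460],(800,600),interpolation=cv2.INTER_CUBIC))
E
```

```text
[543.24663969 308.99891792 249.88733818] [-3.14069560e+00  2.22023400e-04  1.89147101e+00] 8.95
```

View pics/w3c.png

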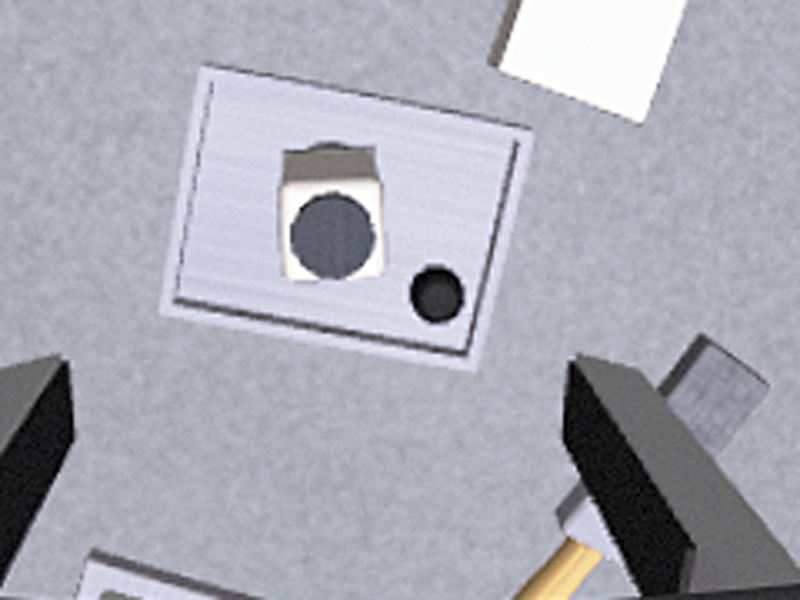

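```bash
python3 - <<'E'
from h import *
p,d,i=load('w3')
f=lambda u,v,z: watz(i,220+u*.3,120+v*.3,z)
print('cap',f(333,236,109)); c=[f(*q,101)[:2] for q in[(280,183),(380,180),(384,276),(286,281)]]; print(c,np.mean(c,0), cv2.minAreaRect(np.float32(c)))
print('dust',f(437,290,21))
E
```

```text
cap [545.9 315.5 109. ]
[array([526.5, 324.1]), array([554.4, 334.3]), array([565.3, 306.8]), array([537.5, 295.9])] [545.925 315.275] ((545.8753662109375, 315.4403381347656), (29.86049461364746, 30.269420623779297), 21.409465789794922)
dust [598.9 288.3  21. ]
```

>>> step_arm --series '[2.7, 6.4, -49, 0.04, 0, 0, 0, -50, 0, 0, 0, 0, -40, 0, 0, 0, 0, -30, 0, 0, 0, 0, 0, 0, 1, 0, 0, 0, 0, 1, 0, 0, 0, 0, 1, 0, 0, 0, 0, 1, 0, 0, 0, 0, 1, 0, 0, 0, 0, 1, 0, 0, 0, 0, 1, 0, 0, 0, 0, 1, 0, 0, 0, 0, 1, 0, 0, 0, 0, 1, 0, 0, 0, 0, 1]' --squeeze 4

```text
clock: 10.88
eef_pos: [545.7, 316.5, 81.5]
eef_rot: [-3.141, -0.0, 1.933]
wrist_force: [-0.8, 0.4, 1.5]
finger_gap: 31.9
finger_force: 4.0
```

>>> step_arm --series '[1.4, -3.7, 0.3, 0, 1, 1.4, -3.7, 0.3, 0, 1, 1.4, -3.7, 0.2, 0, 1, 1.4, -3.7, 0, 0, 1, 1.4, -3.7, 0, 0, 1, 1.4, -3.7, -0.2, 0, 1, 1.4, -3.7, -0.5, 0, 1, 1.4, -3.7, -0.6, 0, 1, 0, 0, 0, 0, 1]'

```text
clock: 12.0
eef_pos: [557.2, 286.5, 80.9]
eef_rot: [3.141, 0.0, 1.932]
wrist_force: [0.4, -1.3, 0.4]
finger_gap: 31.9
finger_force: 4.0
```

```bash
python3 - <<'E'
from h import *
p,d,i=grab('scene','s2'); s=manip.read_state(); print(s['wrist_force'],s['eef_pos'],s['finger_gap'])
p2,d2,i2=grab('wrist','w4')
a=cv2.resize(p[195:305,370:500],(520,440),interpolation=cv2.INTER_CUBIC)
b=cv2.resize(p2[180:400,220:420],(400,440),interpolation=cv2.INTER_CUBIC)
cv2.imwrite('pics/c4.png',cv2.resize(np.hstack([a,b]),(800,382)))
E
```

```text
[ 0.45624207 -1.09927803 -0.20166112] [557.13988039 286.6075673   80.95167796] 31.74248567118138
```

View pics/c4.png

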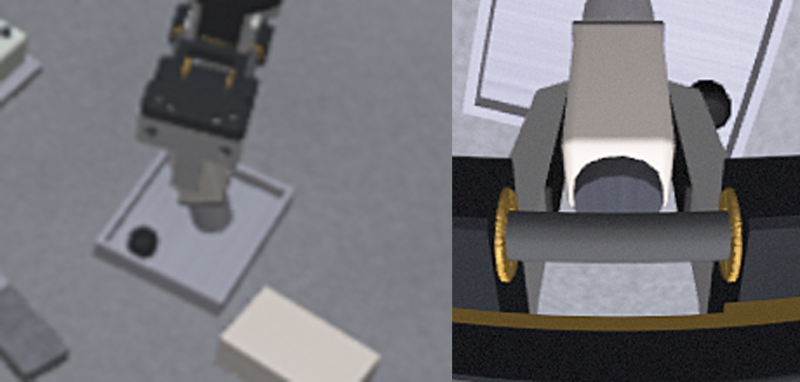

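```bash
cat >> h.py <<'E'
def wplane(i,d,u0,u1,v0,v1):
    v,u=np.mgrid[v0:v1,u0:u1]; f=200/np.tan(np.radians(i['fovy'])/2); x,y=u-i['cx'],v-i['cy']; t=np.hypot(x,y)/f
    s=np.tan(t)/np.maximum(t,1e-9)/f; D=d[v0:v1,u0:u1]
    P=(np.stack([x*s*D,y*s*D,D],-1)@rot(i['orientation']).T+np.array(i['eye']))[D>0]
    for k in range(4):
        c=P.mean(0); n=np.linalg.svd(P-c,full_matrices=False)[2][2]; r=abs((P-c)@n); P=P[r<max(1,2*r.std())]
    return c,n*np.sign(n[2]),r.std(),len(P),P
E
python3 - <<'E'
from h import *
p,d,i=load('w4')
c,n,r,k,P=wplane(i,d,292,336,200,250); print(c,n,r,k,np.arcsin(n[2]),np.arctan2(n[1],n[0]),P.min(0),P.max(0))
E
```

```text
[549.59185367 304.36430589  74.66448419] [-0.33700724  0.87971487  0.33545173] 0.2371765906933732 2140 0.342084703232097 1.9366379555050635 [534.67981266 293.93118473  52.49160952] [562.04596924 315.90396223  94.74089541]
```

>>> step_arm --series '[1, -2.7, -0.6, 0, 1, 1, -2.7, -0.6, 0, 1, 1, -2.7, -0.6, 0, 1, 0, 0, 0, 0, 1]'

```text
clock: 12.6
eef_pos: [560.1, 278.5, 79.0]
eef_rot: [-3.142, 0.0, 1.933]
wrist_force: [1.5, -1.6, 0.2]
finger_gap: 32.3
finger_force: 4.0
```

```bash
python3 - <<'E'
from h import *
s=manip.read_state(); print(s['wrist_force'],s['eef_pos'])
p,d,i=grab('wrist','w5')
for v0 in (195,205):
  c,n,r,k,P=wplane(i,d,292,336,v0,v0+45); print(c,n,r,k,np.arcsin(n[2]),np.arctan2(n[1],n[0]))
E
```

```text
[ 1.48948488 -1.55508055  0.16450106] [560.06763333 278.50551931  79.04274507]
[551.34283602 299.35899368  70.26990602] [-0.31933992  0.84258773  0.43366799] 0.24608274701791572 1913 0.44855950510923714 1.9330683669297277
[552.54686006 296.2318556   77.18345923] [-0.31715103  0.84366511  0.43317941] 0.247233243626478 1912 0.4480173551489479 1.930373785332687
```

>>> step_arm --series '[0, 0, 0, 0, 1, 0, 0, 0, 0, 1, 0, 0, 0, 0, 1, 0, 0, 20, 0, 1, 0, 0, 40, 0, 1, 0, 0, 50, 0, 1, 0, 0, 40, 0, 1, 0, 0, 0, 0, 1]' --squeeze 45

```text
clock: 13.65
eef_pos: [560.8, 279.3, 233.9]
eef_rot: [3.135, -0.0, 1.933]
wrist_force: [0.5, -0.0, -2.6]
finger_gap: 32.0
finger_force: 45.0
```

```bash
python3 - <<'E'
from h import *
s=manip.read_state(); print(s['wrist_force'],s['eef_pos'],s['eef_rot'],s['finger_gap'])
p,d,i=grab('wrist','w6')
for v0 in (195,205):
  c,n,r,k,P=wplane(i,d,292,336,v0,v0+45); print(c,n,r,k,np.arcsin(n[2]),np.arctan2(n[1],n[0]))
cv2.imwrite('pics/w6c.png',cv2.resize(p[160:280,240:400],(800,600),interpolation=cv2.INTER_CUBIC))
E
```

```text
[ 0.52978377 -0.00316615 -2.60438294] [560.76114126 279.30375196 233.88462985] [ 3.13469687e+00 -4.20737649e-04  1.93292028e+00] 31.994180205008654
[552.03025206 300.20151823 225.08401934] [-0.32590194  0.84086774  0.43212194] 0.24895817582213614 1891 0.4468444204528078 1.9405485366300212
[553.23666191 297.03954006 232.06624128] [-0.32469975  0.8403285   0.43407151] 0.2463788840738806 1880 0.44900737618152115 1.9395205742352506
```

View pics/w6c.png

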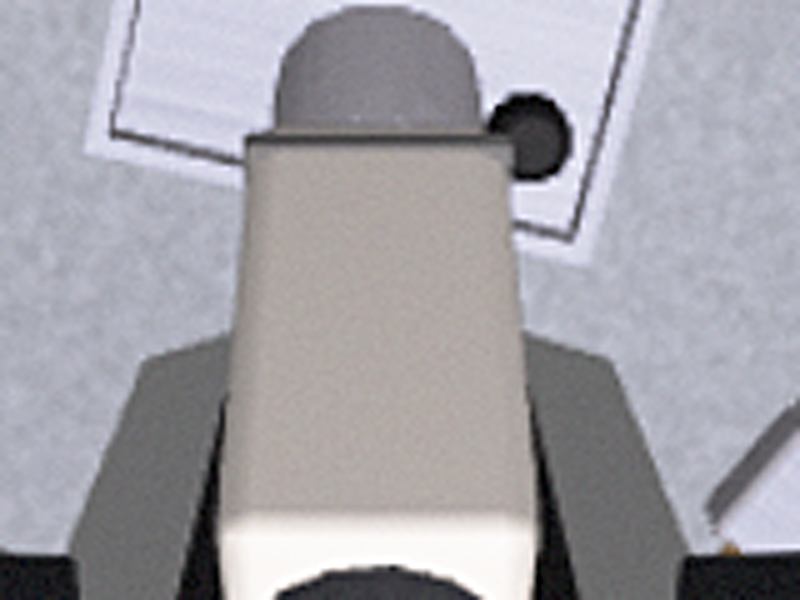

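```bash
cat > m.py <<'E'
from h import *
def mouth(f,tcp,rot_,ulo,vlo,uhi,vhi,box):
    p,d,i=load(f); c,n,r,k,P=wplane(i,d,*box); e=np.array(i['eye'])
    a=np.array([0,0,1])-n[2]*n; a/=np.linalg.norm(a)
    def hit(u,v): w=wray(i,u,v); return e+w*(((c-e)@n)/(w@n))
    L,H=hit(ulo,vlo),hit(uhi,vhi); print('len',(H-L)@a,'side',(H-L)@np.cross(a,n),'tilt',np.arcsin(n[2]))
    M=(L+H)/2-16*n-63*a
    print('mouth',M,'in tool',R.from_euler('xyz',rot_).inv().apply(M-tcp),'axis',a, 'mouth by low edge',L-16*n-30*a)
    return M,a
E
python3 - <<'E'
from m import *
q=lambda u,v:(240+u/5,160+v/5)
s=manip.read_state()
M,a=mouth('w6',s['eef_pos'],s['eef_rot'],*q(380,140),*q(380,515),(292,336,195,245))
p,d,i=load('w6')
# coupler lip silhouette: point of rim facing camera
n=np.array([a[0]*0,0,0])
for nm,v in(('arc',5),):
    w=wray(i,*q(375,v)); e=np.array(i['eye']); 
    az=np.array([-.325,.84,.433]); 
    X=M+15*az; print('expected rim dist from ray',np.linalg.norm(np.cross(X-e,w)), X, e+w*((X-e)@w))
E
```

```text
len 57.08718644837312 side 0.6323005180197638 tilt 0.44735076370939797
mouth [549.2033928  311.16075956 164.66147162] in tool [33.93740016  0.98753474 66.39060174] axis [ 0.15661355 -0.4032324   0.90159627] mouth by low edge [550.1960291  309.47825307 168.67935134]
expected rim dist from ray 1.7704499211829856 [544.3283928  323.76075956 171.15647162] [544.93713469 322.11632737 171.40094865]
```

```bash
python3 - <<'E'
from m import *
from scipy.optimize import least_squares
p,d,i=load('w6'); s=manip.read_state(); T=R.from_euler('xyz',s['eef_rot']); tcp=s['eef_pos']
f=200/np.tan(np.radians(i['fovy'])/2); C=rot(i['orientation']); e=np.array(i['eye'])
def proj(X):
    c=(X-e)@C; r=np.hypot(c[:,0],c[:,1]); t=np.arctan2(r,c[:,2]); return np.c_[i['cx']+f*t*c[:,0]/r,i['cy']+f*t*c[:,1]/r]
obs=np.array([(246,140),(514,140),(220,517),(539,517),(375,4)])/5+[240,160]
zt=lambda p:None
def model(x):
    mx,my,mz,th,ps=x
    # tool frame: axis up along a, face normal n (towards +tool x)
    a=np.array([-np.sin(th),0,-np.cos(th)]); n=np.array([np.cos(th),0,-np.sin(th)]); sd=np.array([0,1.,0])
    Q=R.from_euler('z',ps).as_matrix(); a,n,sd=Q@a,Q@n,Q@sd; M=np.array([mx,my,mz])
    g=[M+h*a+16*n+w*sd for h in(30,96) for w in(-16,16)]
    rim=proj(T.apply([M+hh*a+15*(n*np.cos(k)+sd*np.sin(k)) for k in np.linspace(-1,1,41) for hh in (0,1.5)])+tcp)
    G=proj(T.apply(g)+tcp); return G,rim[:,1].min()
def res(x):
    G,v=model(x); G=G[[0,1,2,3]] if G[0,0]<G[1,0] else G[[1,0,3,2]]
    return np.r_[(G-obs[:4]).ravel(),v-obs[4,1],(x[3]-.447)*50]
o=least_squares(res,[32,0,67,.447,0]); print(o.x,res(o.x).round(2))
# depth plane offset in tool frame
c,n,r,k,P=wplane(i,d,292,336,195,245); ct=T.inv().apply(c-tcp); nt=T.inv().apply(n); print('plane',ct,nt)
M=o.x[:3]; print('dist axis to depth plane (16 expected)',(ct-M)@nt)
E
```

```text
[2.88448503e+01 1.38763732e+00 7.79691147e+01 4.18216508e-01
 6.03563248e-03] [ 2.41 -2.22 -2.81 -1.9   0.25  0.74  0.05  1.02  2.12 -1.44]
plane [21.88023528 -0.06221681  4.26516292] [ 0.90164709 -0.00627898 -0.43242699]
dist axis to depth plane (16 expected) 25.601056439321553
```

```bash
python3 - <<'E'
from m import *
p,d,i=load('w6')
for b in ((60,120,60,110),(480,520,60,100),(300,340,60,100)):
    c,n,r,k,P=wplane(i,d,*b); print(c,n,r)
p,d,i=load('w1')
for nm,b in dict(car=(200,280,160,175),bench=(200,280,70,110),pad=(222,268,188,215),seat=(164,170,196,203)).items():
    c,n,r,k,P=wplane(i,d,*b); print(nm,c,n,r,k)
# left/right finger depth symmetric about tool axis? pads inner faces known at +-16 in w6
E
```

```text
[193.32415639 298.78806528  -1.3239988 ] [-3.86723743e-04 -1.52768376e-04  9.99999914e-01] 0.27641762886250726
[753.0953556  507.23998112  -1.61596527] [6.48233654e-04 1.91079837e-03 9.99997964e-01] 0.2773244556870108
[522.99739159 398.3737339   -1.55344899] [-0.00487404  0.00577442  0.99997145] 0.2675467586288765
car [538.30330646 -30.47581078  43.30755993] [ 0.0116893  -0.00107473  0.9999311 ] 0.27155380280406605 974
bench [446.44760821 -38.78679999  -1.6278417 ] [ 2.00856009e-03 -8.64119558e-04  9.99997609e-01] 0.27919672002769125 2468
pad [574.91155063 -23.52241695  55.26600726] [ 2.29711741e-03 -3.74216722e-04  9.99997292e-01] 0.28081904128819485 1056
seat [ 564.82024736 -106.65979246   82.61397643] [0.82906438 0.43544073 0.35077575] 0.22855308552661072 27
```

>>> step_arm --series '[-5, -30, -1, -0.148, 1, -5, -30, -1, -0.148, 1, -5, -30, -1, -0.148, 1, -5, -30, -1, -0.148, 1, -5, -30, -1, -0.148, 1, -5, -30, -1, -0.148, 1, -5, -30, -1, -0.148, 1, -5, -30, -1, -0.148, 1, -5, -30, -1, -0.148, 1, -5, -30, -1, -0.148, 1, -5, -30, -1, -0.148, 1, -5, -30, -1, -0.148, 1, -5, -30, -1, -0.153, 1, 0, 0, -10, 0, 1, 0, 0, 0, 0, 1, 0, 0, 0, 0, 1]'

```text
clock: 15.7
eef_pos: [495.0, -110.4, 205.9]
eef_rot: [-3.141, 0.001, 0.006]
wrist_force: [0.2, 0.4, -1.7]
finger_gap: 31.8
finger_force: 45.0
```

```bash
python3 - <<'E'
from h import *
s=manip.read_state(); print(s['wrist_force'],s['eef_pos'],s['eef_rot'],s['finger_gap'])
p,d,i=grab('wrist','w7'); np.savez('w7s.npz',tcp=s['eef_pos'],rot=s['eef_rot'])
c,n,r,k,P=wplane(i,d,292,336,195,245); print(c,n,r,k,np.arcsin(n[2]),np.arctan2(n[1],n[0]))
cv2.imwrite('pics/w7c.png',cv2.resize(p[90:240,220:420],(800,600),interpolation=cv2.INTER_CUBIC))
E
```

```text
[ 0.15419578  0.41931187 -1.67643571] [ 494.97928617 -110.42272657  205.94812977] [-3.14126691e+00  5.51784345e-04  5.81061113e-03] 31.794616687665652
[ 515.64489078 -108.83155547  198.96879184] [0.90268731 0.00824676 0.4302181 ] 0.244812418645466 2115 0.4447343647124983 0.009135528805864419
```

View pics/w7c.png

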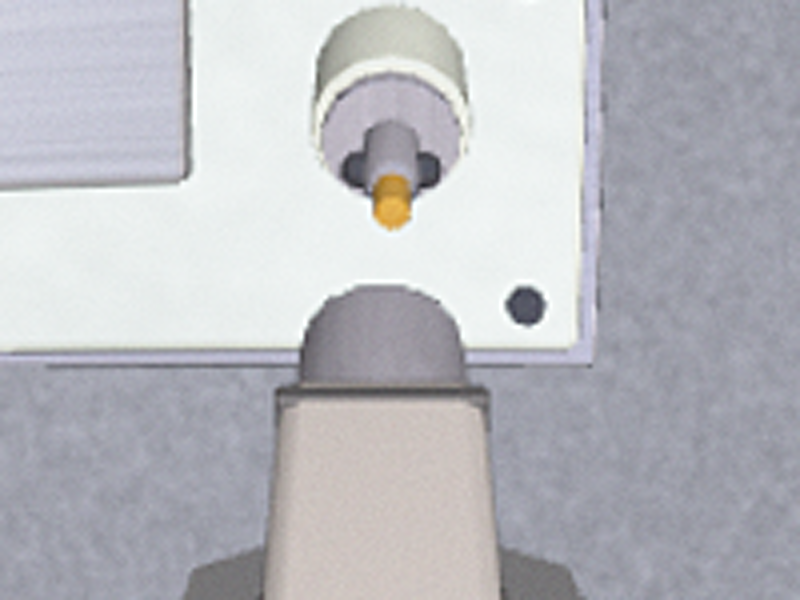

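```bash
cat > c.py <<'E'
from h import *
from scipy.optimize import least_squares
def pts(i,d,u0,u1,v0,v1):
    v,u=np.mgrid[v0:v1,u0:u1]; f=200/np.tan(np.radians(i['fovy'])/2); x,y=u-i['cx'],v-i['cy']; t=np.hypot(x,y)/f
    s=np.tan(t)/t/f; D=d[v0:v1,u0:u1]
    return (np.stack([x*s*D,y*s*D,D],-1)@rot(i['orientation']).T+np.array(i['eye']))[D>0]
def cyl(P,r,th,ps,free=False):
    def ax(t,p): return np.array([-np.sin(t)*np.cos(p),-np.sin(t)*np.sin(p),np.cos(t)])
    c0=P.mean(0)
    def q(x):
        a=ax(th+(x[2] if free else 0),ps+(x[3] if free else 0)); o=c0+np.array([x[0],x[1],0]); w=P-o
        return np.linalg.norm(w-np.outer(w@a,a),axis=1)-r
    o=least_squares(q,[-5,0]+([0,0] if free else []),loss='soft_l1',f_scale=.5); x=o.x
    return c0+np.array([x[0],x[1],0]),ax(th+(x[2] if free else 0),ps+(x[3] if free else 0)),np.median(abs(q(x))),x
E
python3 - <<'E'
from c import *
p,d,i=load('w7')
def at(o,a,z): return o+a*(z-o[2])/a[2]
for nm,b,r in(('coupler',(298,335,166,184),15),('stem',(313,323,124,133),6.5),('plunger',(314,322,137,146),4)):
    P=pts(i,d,*b)
    for fr in(0,1):
        o,a,e,x=cyl(P,r,.447,.007,fr); print(nm,len(P),'axis@z100',at(o,a,100),'a',a,e)
P=pts(i,d,298,338,105,140); print(P[:,2].min(),P[:,2].max())
for b in((303,311,115,128),(325,333,115,128),(312,324,109,117)):
    c,n,r,k,Q=wplane(i,d,*b); print('shoulder',c,n,r,k)
E
```

```text
coupler 664 axis@z100 [ 545.08165069 -109.426581    100.        ] a [-0.43225165 -0.00302581  0.90174794] 0.2739567639677052
coupler 664 axis@z100 [ 538.76772171 -112.38225012  100.        ] a [-0.3384226   0.05009284  0.93965996] 0.4643062389069108
stem 90 axis@z100 [ 550.53722269 -111.38834425  100.        ] a [-0.43225165 -0.00302581  0.90174794] 0.3761479794179938
stem 90 axis@z100 [ 549.04879933 -111.06926777  100.        ] a [-0.52449933  0.01902537  0.85119826] 0.26345544914829233
plunger 72 axis@z100 [ 550.60529362 -110.80971397  100.        ] a [-0.43225165 -0.00302581  0.90174794] 0.7836060637757838
plunger 72 axis@z100 [1069.57954626   14.49947062  100.        ] a [-0.97195312 -0.23515234  0.0032418 ] 0.7438762678030839
41.411145820303716 106.52657507090942
shoulder [ 566.25227903 -101.51106902   78.17787754] [-0.41158881  0.05588195  0.9096548 ] 0.2723139872593231 88
shoulder [ 566.58311663 -121.02377271   78.38757963] [-0.41114209 -0.00689146  0.91154522] 0.246600489247671 87
shoulder [ 573.74833462 -111.20188015   81.69844546] [-0.42227901 -0.05102209  0.90502883] 0.24664473729143757 67
```

>>> step_arm --series '[5.4, -1.9, 0, 0, 1, 4.3, 0, -9, 0, 1, 4.3, 0, -9, 0, 1, 4.3, 0, -9, 0, 1, 0, 0, 0, 0, 1, 0, 0, 0, 0, 1]'

```text
clock: 16.5
eef_pos: [513.3, -113.1, 179.2]
eef_rot: [-3.142, -0.0, 0.004]
wrist_force: [0.5, -0.9, -1.2]
finger_gap: 32.0
finger_force: 45.0
```

```bash
python3 - <<'E'
from c import *
s=manip.read_state(); print(s['wrist_force'],s['eef_pos'],s['eef_rot'])
p,d,i=grab('wrist','w8')
def at(o,a,z): return o+a*(z-o[2])/a[2]
o,a,e,x=cyl(pts(i,d,298,335,166,184),15,.447,.007); print('coupler',at(o,a,100),e)
c,n,r,k,P=wplane(i,d,292,336,195,245); q=c-16*n; print('body',n, q[0]+(q[2]-100)*.4794)
cv2.imwrite('pics/w8c.png',cv2.resize(p[110:230,240:400],(800,600),interpolation=cv2.INTER_CUBIC))
E
```

```text
[ 0.51203304 -0.89086799 -1.16248676] [ 513.29305009 -113.08189875  179.24951687] [-3.14159060e+00 -7.71441834e-05  3.85073691e-03]
coupler [ 550.63057458 -112.28137329  100.        ] 0.29362036872565156
body [0.90190316 0.00590349 0.43189796] 550.8786941945996
```

View pics/w8c.png

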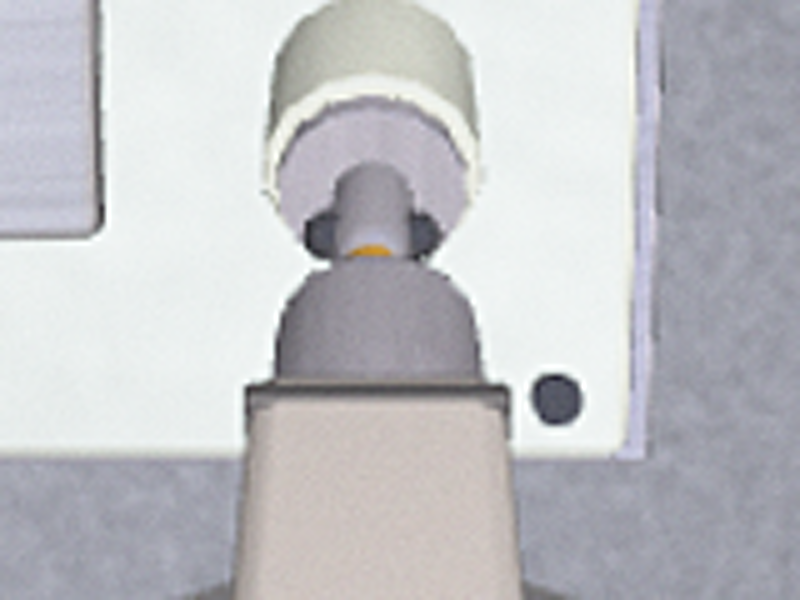

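>>> step_arm --series '[2.2, 0.8, -4.5, 0, 1, 2.2, 0, -4.5, 0, 1, 2.2, 0, -4.5, 0, 1, 1.3, 0, -2.7, 0, 1, 0, 0, 0, 0, 1]' --squeeze 55

```text
clock: 17.18
eef_pos: [521.1, -112.3, 162.7]
eef_rot: [-3.142, 0.0, 0.004]
wrist_force: [-0.3, 0.2, -3.1]
finger_gap: 32.0
finger_force: 55.0
```

>>> step_arm --series '[0.9, 0, -1.8, 0, 1, 0.9, 0, -1.8, 0, 1, 0, 0, 0, 0, 1]'

```text
clock: 17.55
eef_pos: [523.0, -112.3, 159.6]
eef_rot: [3.142, -0.0, 0.004]
wrist_force: [-2.2, 0.2, 2.1]
finger_gap: 31.8
finger_force: 55.0
```

>>> step_arm --series '[0.9, 0, -1.8, 0, 1, 0.9, 0, -1.8, 0, 1, 0, 0, 0, 0, 1]'

```text
clock: 17.92
eef_pos: [524.9, -112.2, 155.4]
eef_rot: [-3.141, -0.0, 0.004]
wrist_force: [2.3, 0.2, -3.8]
finger_gap: 31.9
finger_force: 55.0
```

>>> step_arm --series '[0.9, 0, -1.8, 0, 1, 0.9, 0, -1.8, 0, 1, 0, 0, 0, 0, 1]'

```text
clock: 18.3
eef_pos: [526.6, -112.2, 151.6]
eef_rot: [-3.141, 0.0, 0.004]
wrist_force: [3.3, -0.6, -6.4]
finger_gap: 31.6
finger_force: 55.0
```

>>> step_arm --series '[0.9, 0, -1.8, 0, 1, 0, 0, 0, 0, 1]'

```text
clock: 18.55
eef_pos: [527.3, -112.3, 150.5]
eef_rot: [3.142, 0.0, 0.004]
wrist_force: [-2.9, 0.9, 2.4]
finger_gap: 31.8
finger_force: 55.0
```

>>> step_arm --series '[0.9, 0, -1.8, 0, 1, 0, 0, 0, 0, 1]'

```text
clock: 18.8
eef_pos: [528.3, -112.3, 148.6]
eef_rot: [-3.142, 0.0, 0.004]
wrist_force: [-3.8, -0.5, 3.3]
finger_gap: 31.8
finger_force: 55.0
```

>>> step_arm --series '[0.9, 0, -1.8, 0, 1, 0, 0, 0, 0, 1]'

```text
clock: 19.05
eef_pos: [529.2, -112.3, 146.9]
eef_rot: [3.142, 0.0, 0.004]
wrist_force: [-4.8, 1.6, 7.1]
finger_gap: 31.5
finger_force: 55.0
```

>>> step_arm --series '[0.4, 0, -0.9, 0, 1, 0, 0, 0, 0, 1]'

```text
clock: 19.3
eef_pos: [529.3, -112.3, 146.9]
eef_rot: [3.141, 0.001, 0.004]
wrist_force: [-13.4, 1.8, 18.2]
finger_gap: 32.0
finger_force: 55.0
```

>>> step_arm --series '[0, 0, 0, 0, 1, 0, 0, 0, 0, 1, 0, 0, 0, 0, 1, 0, 0, 0, 0, 1]'

```text
clock: 19.8
eef_pos: [529.3, -112.3, 146.9]
eef_rot: [3.141, 0.001, 0.004]
wrist_force: [-12.8, 2.1, 17.4]
finger_gap: 31.8
finger_force: 55.0
```

```bash
python3 - <<'E'
from c import *
s=manip.read_state(); print(s['wrist_force'],s['moment'],s['eef_pos'],s['clock'])
p,d,i=grab('wrist','w9')
c,n,r,k,P=wplane(i,d,292,336,195,245); q=c-16*n; print('body',n,np.arcsin(n[2]),q[0]+(q[2]-100)*.4794)
cv2.imwrite('pics/w9c.png',cv2.resize(p[110:230,240:400],(800,600),interpolation=cv2.INTER_CUBIC))
E
```

```text
[-12.83149731   2.10332828  17.37970919] [0.46361395 2.50299475 0.05373563] [ 529.31350304 -112.33110729  146.88596918] 19.8
body [0.90291756 0.00561214 0.42977713] 0.44424593719141914 551.2967575300968
```

View pics/w9c.png

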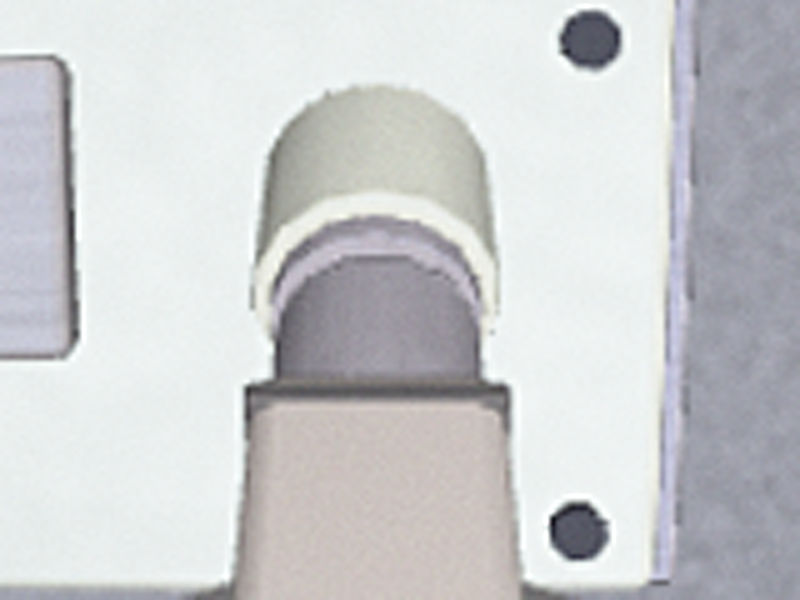

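```bash
python3 - <<'E'
from c import *
p,d,i=load('w9')
a=np.array([-.4346,0,.9006]); n=np.array([.9006,0,.4346])
for v in range(150,188,1):
    X=np.median(pts(i,d,313,319,v,v+1),0); print(v,X.round(1),'ax %.1f n %.1f'%((X-[562,-111.2,76.1])@a,(X-[562,-111.2,76.1])@n),p[v,316])
E
```

```text
150 [ 580.8 -111.7   78.1] ax -6.3 n 17.8 [235 239 236]
151 [ 580.1 -111.7   77.7] ax -6.4 n 17.0 [232 240 239]
152 [ 579.4 -111.7   78.5] ax -5.4 n 16.7 [222 230 229]
153 [ 578.7 -111.7   79. ] ax -4.6 n 16.4 [168 165 167]
154 [ 578.2 -111.7   80.7] ax -2.9 n 16.6 [153 143 149]
155 [ 577.6 -111.7   81.3] ax -2.1 n 16.3 [158 148 156]
156 [ 577.  -111.7   82.5] ax -0.7 n 16.3 [191 178 181]
157 [ 576.4 -111.7   83.5] ax 0.4 n 16.2 [195 182 186]
158 [ 575.7 -111.7   83.2] ax 0.5 n 15.4 [198 188 193]
159 [ 574.8 -111.7   82.1] ax -0.2 n 14.1 [197 184 189]
160 [ 574.  -111.7   81.6] ax -0.2 n 13.3 [204 192 197]
161 [ 574.  -111.7   86.4] ax 4.1 n 15.3 [131 125 129]
162 [ 573.6 -111.7   88.4] ax 6.0 n 15.8 [144 135 138]
163 [ 572.8 -111.7   87.8] ax 5.9 n 14.8 [163 157 160]
164 [ 572.4 -111.7   89.5] ax 7.5 n 15.1 [164 154 158]
165 [ 571.9 -111.7   90.9] ax 9.1 n 15.4 [158 148 153]
166 [ 571.4 -111.7   92.1] ax 10.3 n 15.4 [162 154 155]
167 [ 570.8 -111.7   92.9] ax 11.3 n 15.2 [166 157 159]
168 [ 570.4 -111.7   94.4] ax 12.8 n 15.5 [162 152 156]
169 [ 569.7 -111.8   94.5] ax 13.2 n 15.0 [
[... 317 characters left out ...]
8] ax 20.2 n 15.1 [166 155 160]
176 [ 566.4 -111.8  102. ] ax 21.4 n 15.2 [166 156 159]
177 [ 565.9 -111.8  103.1] ax 22.6 n 15.3 [165 156 161]
178 [ 565.7 -111.8  105. ] ax 24.4 n 15.8 [167 158 161]
179 [ 565.1 -111.8  105.7] ax 25.3 n 15.7 [168 156 163]
180 [ 564.7 -111.8  106.4] ax 26.2 n 15.6 [171 165 166]
181 [ 564.1 -111.8  106.9] ax 26.8 n 15.3 [169 158 164]
182 [ 563.7 -111.8  108.1] ax 28.1 n 15.5 [168 160 164]
183 [ 563.3 -111.8  109. ] ax 29.1 n 15.4 [173 161 165]
184 [ 563.  -111.8  110.6] ax 30.7 n 15.9 [155 146 151]
185 [ 562.4 -111.8  110.8] ax 31.1 n 15.4 [131 129 134]
186 [ 562.2 -111.8  113.1] ax 33.2 n 16.3 [120 122 129]
187 [ 562.1 -111.8  115.3] ax 35.3 n 17.1 [99 97 98]
```

>>> step_arm --series '[0.3, 0, -0.5, 0, 1, 0, 0, 0, 0, 1, 0, 0, 0, 0, 1]' --squeeze 58

```text
clock: 20.23
eef_pos: [529.4, -112.3, 146.9]
eef_rot: [3.141, 0.001, 0.004]
wrist_force: [-18.1, 2.2, 24.1]
finger_gap: 31.7
finger_force: 58.0
```

Hard stop: the TCP stays still while the force rises along the nipple axis, so the coupler is home. I'm handing in.

```bash
python3 -c "
from cell import manip
print(manip.sign_off())"
```

```text
the job is handed in; nothing more can be done
None
```

I turned the knob to its stop and it sprang back. The cartridge is snapped onto the nipple and held against a hard stop that I take to be fully home, still gripped at 58 N. I handed the job in at about 20 s; the hand-in returned no verdict, and I did not check the bottle and jar with a last picture.

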